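Set the child-safe dial of the cup warmer

ROBOT

A 7-joint arm with a two-finger parallel gripper is mounted at the origin on a cart in front of the work surface, level with it; the furniture and walls round the work are solid. World frame = base frame: x ahead of the robot, y to its left, z up, the work surface at z = 0. Lengths are in mm, angles in rad, forces in N, time in s.
With the tool pointing down it reaches from about 400 to 875 mm from the base axis. Payload 4.4 kg.
Tool frame: the origin (TCP) lies midway between the tips of the shut fingers; the grasp point (between the pads) lies 19 mm behind it (ctrl.pinch_z is the distance from the TCP to the grasp point, in mm); z points along the fingers, y is the line along which they close (so a half turn about z gives the same grasp; the last joint's range is limited). The gripper opens to 85 mm and grips with 20 to 120 N. Pads are 22 mm wide; open, the fingers measure 114 mm over their backs; the gripper's body (76 mm by 85 mm) begins 54 mm behind the grasp point. The pads swing forward as they close: fully open they stand 13 mm farther back than shut.
Start: joints at [-1.218, 0.628, 0.038, 1.517, -0.027, 0.996, -0.02], TCP at [264.31, 593.85, 231.313] pointing down, gripper open.
Joint ranges: [-3.06, 3.06], [-0.37, 2.12], [-1.25, 1.32], [0.18, 2.47], [-1.1, 4.24], [0.23, 1.98], [-2.94, 2.94]. Speed limits (rad/s): [2.57, 2.57, 3.14, 3.14, 3.14, 3.14, 3.14].

INTERFACE

Orientations are given as [roll, pitch, yaw] about the fixed x, y, z axes, in that order (R = Rz(yaw) Ry(pitch) Rx(roll)).
In Python, from cell import read_state, cams, order, ctrl gives the robot as it stands.
- The arm moves only by the tool move_arm, never from a script. Its argument "targets" is text: rows parted by semicolons, each of 7 numbers parted by spaces: the gripper's target within -1 to 1 (fully open at 1, half-way at 0, shut at -1), then the shift along the tool's x, y, z in cm, then the turn, a rotation vector about the tool's x, y, z in degrees. A call has 1 to 5 rows; each row shifts and turns the commanded pose from where the row before left it, along the tool's axes as they then stand; what a row does not reach is not made up. A row lasts 1/12 s, in which the tool goes at most 41.7 mm and 7.16 degrees, less where a joint would pass 70% of its speed; a pose out of reach is approached as far as the arm can. A call with a gripper value outside its range is refused whole. The fingers move at their own pace and stop on an object; the grip force is fixed at half the most. Time passes only in rows, so rows that do not move let the fingers close. It gives the time, the measured TCP pose, the force, the opening and the grip force at its end, in the units of the state.
- read_state(): the state, without advancing time (a new reading comes with each control period).
- cams.get_image(name): name is "scene" or "top" or "wrist"; returns a dict with "color" (400x640x3 uint8, red, green, blue), "fovy" (degrees; the focal length in pixels is half the picture's height over the tangent of half this angle, whatever the lens; pixels are square), "cx", "cy" (the principal point, pixels), "k1" (the pictures are not rectified: a ray, as slopes to the right and down, at radius r is drawn at 1 + k1 r^2 times it, then the intrinsics apply), "rvec" (rotation vector, rad) and "tvec" (3), from world to camera coordinates, as OpenCV has them. Camera axes: x right, y down, z forward; pixel columns grow to the right and rows downward; lengths in mm; the calibration is good to about 2 mm. A picture is of the moment at which its call begins. There is no depth.
- order.finish_job(): hands the job in; it is judged then, once.
The state is a dict: "clock": time; "qpos": joint angles; "qd": joint speeds; "tau": joint torques, N m; "eef_pos": TCP position; "tool_rot": TCP orientation; "force": force on the tool from outside, world axes, zero at the start; "torque": the same for the moment, N m; "width": finger opening in mm; "gripper_force": force on a finger pad.
Only numpy, scipy, OpenCV 4.12 (cv2) and the standard library are available. Lean on these libraries where they do the work, as an engineer would, in place of code of your own. Each camera call takes 0.05 s, during which the arm holds its last target. There are 200 camera calls.

TASK

Switch on the cup warmer that the blue mug stands on. Pull its child-safe dial straight up to its stop, turn it clockwise to the red arc, feel there for the hidden notch with light pressure, and press the dial fully home in it so that it is locked again. Do not force the lock (never more than 25 N on it), leave the mug and the other things where they are, and let go of the dial at the end.

Things in the scene. Friction and masses are not known exactly. Their poses are not given: they have to be found in the camera images.
- warmer: cup warmer, a white box 130 x 300 x 45 mm that cannot move; origin at the centre of its underside on the worktop, x along its 130 mm side, away from the robot at yaw 0, y to the left, z up. A round dark warming plate (108 mm across, top 48.5 mm high) is centred 80 mm to +y of the origin; the dial's upright axis is 95 mm to -y, at x = 0
- off_dot (a point): black painted dot (off) on the warmer's top, 35 mm from the dial's axis in the warmer's +x direction, 45 mm above the worktop
- red_arc (a point): middle of the red painted arc on the warmer's top, 35 mm from the dial's axis; the arc runs from 45 to 83 degrees clockwise of the black dot, seen from above. The dial's on-notch lies somewhere in it, its centre between 49 and 79 degrees (0.855 to 1.379 rad), elsewhere each time and not to be seen
- dial_grip (a point): point on the dial's upright axis at the height to grip, 9 mm below its top; moves with the dial, x axis where the white pointer line points, z up. The black dial is a round skirt 50 mm across, 6 mm thick, and on it an upright grip bar 46 mm long (x), 14 mm thick (y), 30 mm high. With the dial home the skirt's underside is 46 mm and the bar's top 82 mm above the worktop
- dial (a joint): turn of the dial in rad: 0 with the pointer at the black dot (off), grows clockwise seen from above; light friction (0.03 N m), no spring, stays where it is left; end stop at 1.75. It starts locked at off with a few degrees of play
- dial_pull (a joint): height of the dial in m: 0 fully home, about 0.014 at the upper stop, which gives springily (about 6 N per mm). Sliding friction about 2.5 N, no return spring, so the dial stays at the height where it is left. Below about 0.008 a key in a notch locks it against turning
- dial_pin: hidden steel key inside the casing, turning and lifting with the dial; origin on the dial's axis, 26 mm under the skirt's underside. The key, 4 mm thick with a flat underside, points the same way as the pointer, 22 mm from the axis
- latch: hidden lock ring under the dial; its pose does not tell where the on-notch is. Feel for the notch: press lightly every 3 degrees. Off the notches the key lands on a crest at about 0.008 of pull (gives 6 N per mm; hard below 40 degrees); in the notch the dial goes on down to 0, where the floor gives alike. Play 2.5 degrees each way. Over 25 N between key and ring damages it
- mug_blue: blue and teal mug, 78 mm across, 93 mm high, standing upright on the warming plate with its handle away from the dial; origin at the centre of its underside. Leave it
- mug_white: white mug, 78 mm across, 97 mm high, on the worktop to the right; origin at the centre of its underside. Leave it
- teaspoon: steel teaspoon 139 mm long lying on the worktop to the right. Leave it
- notepad: small notepad 130 x 94 x 13 mm lying on the worktop right of the warmer. Leave it

How it is judged (in metres and radians):
On the way, in this order (a step that is already met when the one before it is completed fails the run):
1. the dial is pulled up out of its lock while still at off (value of joint dial_pull above 0.0095 m and value of joint dial below 0.25 rad), for 0.1 s.
2. the dial, still pulled up, is turned to the red arc (value of joint dial_pull above 0.005 m and value of joint dial above 0.7 rad), for 0.1 s.
At the end, for the whole second after the job is handed in: The dial is at rest, pressed home to within 2 mm, in the notch of the red arc (turned 0.78 to 1.45 rad), and the blue mug stands upright within 15 mm of where it was (value of joint dial_pull below 0.002 m and value of joint dial between 0.78 and 1.45 rad and velocity of joint dial between -0.05 and 0.05 rad/s and angle between mug_blue's own z axis and vertical below 0.1 rad and distance of mug_blue from where it was at the start of the episode below 0.015 m); the robot touches nothing.
It fails at once if the lock is forced: more than 25 N between the key and the lock ring (contact force between dial_pin and latch above 25 N).
It fails at once if the blue mug is moved by more than 15 mm or tipped (distance of mug_blue from where it was at the start of the episode above 0.015 m or angle between mug_blue's own z axis and vertical above 0.3 rad).
It fails at once if the white mug, the teaspoon or the notepad is moved by more than 20 mm (distance of any of mug_white, teaspoon, notepad from where it was at the start of the episode above 0.02 m).
It also fails if it takes over 56 s, if anything falls off the work surface, if the arm or the gripper's body presses on something with over 40 N, if the wrist force passes 120 N, or if a joint passes its speed limit or range.

## Working session

There is one attempt and no reset: what is moved stays moved. The work goes in short steps, Python scripts to look and compute and a tool call to move; the robot and the scene stay as the last step left them, time stands still between calls to the robot, and variables do not carry over. Pictures are saved under pics/ and viewed, at most 10 in all, crops included, and the job is handed in when it is done.

Besides the shell and the picture viewer there is one more tool, called as name(argument=value, ...) on one line, values as JSON. move_arm: Moves the arm, as the interface text tells. Its arguments: {"type":"object","properties":{"targets":{"type":"string"}},"required":["targets"]}

```bash
mkdir -p pics; ls; python3 - <<'E'
from cell import read_state, cams, order, ctrl
import cv2,pickle
s=read_state();print(s,ctrl.pinch_z)
d={}
for n in("scene","top"):
    m=cams.get_image(n);d[n]=m;cv2.imwrite(f"pics/{n}0.png",m["color"][:,:,::-1]);print(n,{k:v for k,v in m.items() if k!="color"})
pickle.dump(d,open("im0.pkl","wb"))
E
```

```text
pics
{'clock': 0.0, 'qpos': array([-1.21779858,  0.62934986,  0.03844756,  1.51836566, -0.02700625,
        0.99632788, -0.01999115]), 'qd': array([ 0.0001641 ,  0.00050493, -0.00117481, -0.00089146,  0.00014225,
        0.00081924, -0.00080102]), 'tau': array([ 1.21735051e-03, -5.63420641e+01,  1.22640934e+00, -1.93448746e+01,
        1.09544961e-02,  1.04330099e-02,  7.35781441e-06]), 'eef_pos': array([264.04749157, 593.25722106, 230.38754282]), 'tool_rot': array([-3.13966021e+00,  2.39463984e-05,  2.72279590e+00]), 'force': array([-0.52628442,  0.17705044,  0.46462619]), 'torque': array([-0.05863597,  0.00912445, -0.01067244]), 'gripper_force': 0.0, 'width': 85.66515683824798} 18.700000000000003
scene {'fovy': 51.50488897035341, 'cx': 321.8613120282116, 'cy': 199.9910305169968, 'k1': -0.08587738636791599, 'rvec': array([ 1.99960234, -0.78628036,  0.44710891]), 'tvec': array([-320.63409379,  225.60991958,  810.9117498 ])}
top {'fovy': 48.910651477297584, 'cx': 318.4762214886067, 'cy': 199.03079410433108, 'k1': -0.0007133024833070974, 'rvec': array([ 2.09587294, -2.15543185,  0.16347705]), 'tvec': array([  54.6773447 ,  466.10474128, 1050.35184327])}
```

View pics/top0.png

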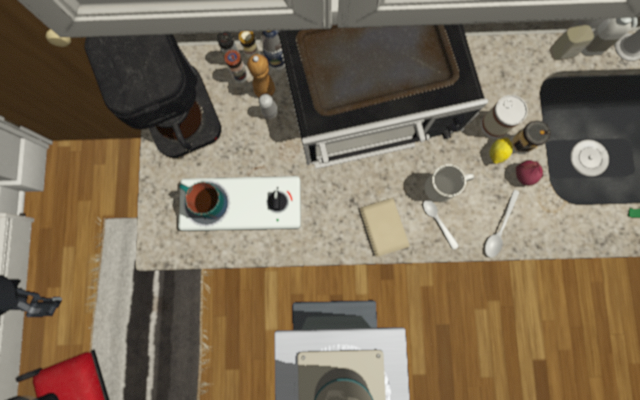

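View pics/scene0.png

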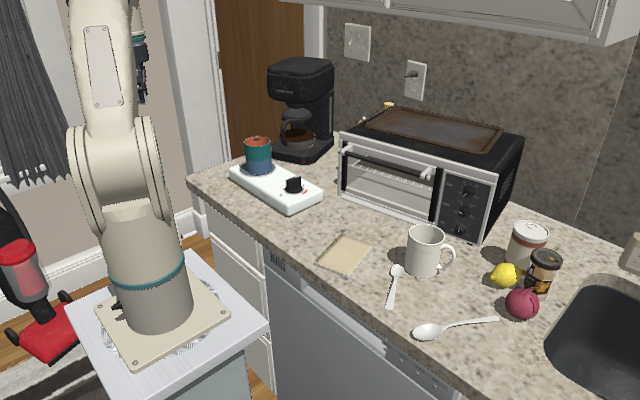

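The top view shows the white warmer at pixels (180,178)–(300,230), with the mug at (204,200), the dial at (278,202) and the red arc at (290,196). The scene view agrees, with the dial at (293,185).

```bash
cat > h.py <<'E'
import numpy as np,cv2
def ray(m,uv):
    f=200/np.tan(np.radians(m["fovy"])/2); x=(np.array(uv,float)-[m["cx"],m["cy"]])/f
    x=cv2.undistortPoints(x.reshape(-1,1,2),np.eye(3),np.array([m["k1"],0,0,0.])).reshape(-1,2)
    R=cv2.Rodrigues(m["rvec"])[0]; c=-R.T@m["tvec"]
    return c,np.c_[x,np.ones(len(x))]@R
def onplane(m,uv,z):
    c,d=ray(m,uv); return c+d*((z-c[2])/d[:,2])[:,None]
E
python3 - <<'E'
import pickle,numpy as np,cv2
from h import *
d=pickle.load(open("im0.pkl","rb"));m=d["top"];im=m["color"];I=im.astype(int)
w=((I.min(2)>205)&(np.ptp(I,axis=2)<25)).astype(np.uint8);w[:170]=0;w[240:]=0;w[:,:170]=0;w[:,310:]=0
w=cv2.morphologyEx(w,cv2.MORPH_OPEN,np.ones((3,3)))
cs=max(cv2.findContours(w,0,2)[0],key=cv2.contourArea)
h=cv2.convexHull(cs).reshape(-1,2).astype(float)
P=onplane(m,h,45)[:,:2]
r=cv2.minAreaRect(P.astype(np.float32));print("rect",r)
red=(I[:,:,0]>150)&(I[:,:,1]<90);red[:185]=0;red[215:]=0;red[:,:270]=0;red[:,300:]=0
v,u=np.nonzero(red);print("red n",len(u),onplane(m,[[u.mean(),v.mean()]],45))
b=(I.max(2)<60).astype(np.uint8);b[:180]=0;b[228:]=0;b[:,:255]=0;b[:,300:]=0
for c in cv2.findContours(b,0,2)[0]:
    print(cv2.contourArea(c),cv2.minEnclosingCircle(c))
print(onplane(m,[[278,202]],60))
x=im[170:240,170:310]
cv2.imwrite("pics/crop.png",cv2.resize(x,None,fx=5,fy=5,interpolation=2)[:,:,::-1])
E
```

```text
rect ((463.17510986328125, 195.3441925048828), (211.22938537597656, 122.47000885009766), 88.90945434570312)
red n 0 [[nan nan nan]]
196.0 ((276.43157958984375, 201.48947143554688), 9.251815795898438)
[[459.61063064 140.03088438  60.        ]]<stdin>:11: RuntimeWarning: Mean of empty slice.
  ret = ret.dtype.type(ret / rcount)
```

View pics/crop.png

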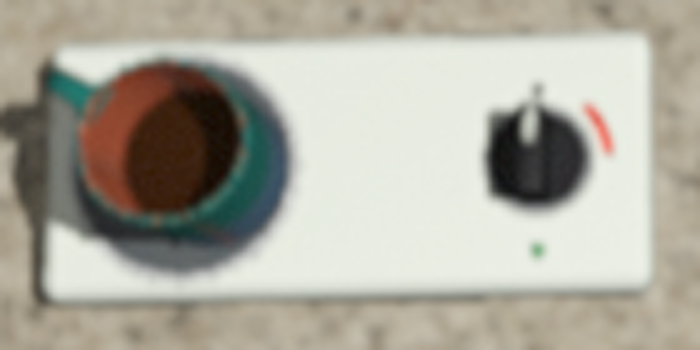

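The crop shows the pointer at the black dot (off), with the dot at full-image pixel ~(277.6,187.6), the skirt centre at ~(278.2,201.4) and the red arc at ~(289.7,195.5).

```bash
cat >> h.py <<'E'
from scipy.spatial.transform import Rotation as Ro
def delta(pos,yaw):
    "shift in tool cm, then turn deg about tool, from commanded ~ measured pose"
    from cell import read_state
    s=read_state();R=Ro.from_euler("xyz",s["tool_rot"]);T=Ro.from_euler("xyz",[np.pi,0,yaw])
    print("pose",s["eef_pos"].round(1),"rot",s["tool_rot"].round(3),"force",s["force"].round(1),"w",round(s["width"],1),"t",s["clock"])
    print("shift cm",(R.inv().apply(np.array(pos)-s["eef_pos"])/10).round(2),"turn deg",np.degrees((R.inv()*T).as_rotvec()).round(1))
E
python3 - <<'E'
import pickle
from h import *
d=pickle.load(open("im0.pkl","rb"));m=d["top"]
c=np.array([[52,43],[650,35],[650,290],[45,300]])/5+[170,170]
P=onplane(m,c,45)[:,:2];print(P.round(1),[np.linalg.norm(P[i]-P[i-1]).round(1) for i in range(4)])
o=P.mean(0);a=(P[0]-P[1])+(P[3]-P[2]);yaw=np.arctan2(a[1],a[0])-np.pi/2
ex=np.array([np.cos(yaw),np.sin(yaw)]);ey=np.array([-ex[1],ex[0]]);ax=o-95*ey
sk=onplane(m,[[278.2,201.4]],50)[0,:2];dot=onplane(m,[[277.6,187.6]],45)[0,:2];red=onplane(m,[[289.7,195.5]],45)[0,:2]
print("o",o,"yaw",yaw,"axis",ax,"skirt",sk,"dot",dot,"red",red,[np.linalg.norm(q-ax) for q in(dot,red)])
f=lambda q:np.arctan2(*(q-ax)[::-1])-yaw
print("ang dot,red",np.degrees([f(dot),f(red)]))
delta([*ax,190],np.pi+yaw)
E
```

```text
[[528.6 385.5]
 [523.6  86.1]
 [396.2  88.5]
 [399.7 385.6]] [np.float64(129.0), np.float64(299.5), np.float64(127.4), np.float64(297.0)]
o [462.029127   236.42993854] yaw -0.014319398068990408 axis [460.66883067 141.43967802] skirt [462.75936039 140.59340086] dot [498.37617912 142.23445657] red [477.55662227 112.47082573] [np.float64(37.715723517206285), np.float64(33.53195354254868)]
ang dot,red [  2.02791698 -58.93892246]
pose [264.1 593.3 230.5] rot [-3.14   0.     2.723] force [-0.2  0.1 -0.8] w 85.6 t 0.1
shift cm [-36.34 -33.28   4.11] turn deg [ -0.1  -0.  -23.2]
```

The box measures 128 × 298 mm, and the dot and the arc sit at the radii they should, so I'll approach above the dial.

move_arm(targets="1 -2.4 -2.2 0 0 0 0;1 -2.4 -2.2 0 0 0 0;1 -2.4 -2.2 0 0 0 0;1 -2.4 -2.2 0 0 0 0;1 -2.4 -2.2 0 0 0 0")

```text
clock: 0.52
eef_pos: [329.4, 442.8, 230.9]
tool_rot: [-3.141, -0.0, 2.723]
force: [0.0, 0.4, 0.1]
width: 85.4
gripper_force: 0.0
```

move_arm(targets="1 -2.4 -2.2 0 0 0 0;1 -2.4 -2.2 0 0 0 0;1 -2.4 -2.2 0 0 0 0;1 -2.4 -2.2 0 0 0 0;1 -2.4 -2.2 0 0 0 0")

```text
clock: 0.93
eef_pos: [394.3, 293.6, 231.1]
tool_rot: [-3.141, -0.0, 2.723]
force: [1.2, -0.6, 0.3]
width: 85.9
gripper_force: 0.0
```

move_arm(targets="1 -2.4 -2.2 0 0 0 0;1 -2.4 -2.2 0 0 0 0;1 -2.4 -2.2 0.5 0 0 0;1 -2.4 -2.2 1 0 0 0;1 -2.4 -2.2 1 0 0 0")

```text
clock: 1.35
eef_pos: [459.5, 144.5, 206.2]
tool_rot: [3.141, 0.0, 2.723]
force: [0.6, 0.2, -0.5]
width: 85.1
gripper_force: 0.0
```

move_arm(targets="1 0 0 0 0 0 -6;1 0 0 0 0 0 -6;1 0 0 0 0 0 -6;1 0 0 0 0 0 -5;1 0 0 0 0 0 0")

```text
clock: 1.77
eef_pos: [458.8, 145.7, 206.0]
tool_rot: [3.142, -0.001, 3.126]
force: [-0.2, 0.2, -0.2]
width: 85.3
gripper_force: 0.0
```

```bash
python3 - <<'E'
from h import *
from cell import cams
import pickle
delta([461.5,141,90],np.pi-0.0143)
d={}
for n in("top","wrist"):
    m=d[n]=cams.get_image(n);cv2.imwrite(f"pics/{n}1.png",m["color"][:,:,::-1])
print({k:v for k,v in m.items() if k!="color"})
pickle.dump(d,open("im1.pkl","wb"))
E
```

```text
pose [458.8 145.7 206. ] rot [ 3.142e+00 -1.000e-03  3.126e+00] force [-0.2  0.2 -0.2] w 85.3 t 1.7667
shift cm [-0.29 -0.47 11.6 ] turn deg [ 0.  -0.  -0.1]
{'fovy': 62.45927340089227, 'cx': 316.0285692548739, 'cy': 202.78894984804995, 'k1': -0.052269254342354875, 'rvec': array([-2.0777701 , -2.03640492, -0.31058059]), 'tvec': array([-153.81415274, -466.03640333,  219.88357057])}
```

View pics/wrist1.png

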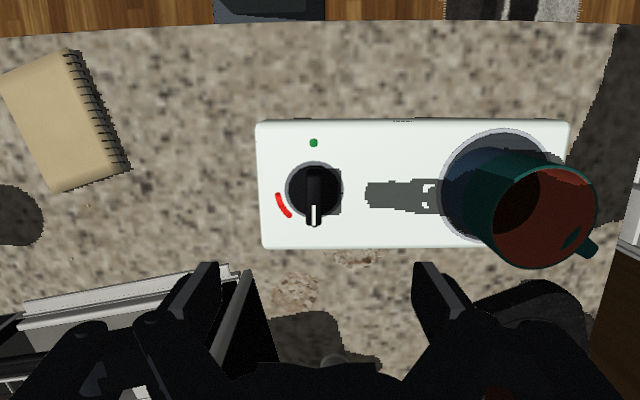

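The wrist view shows the dial's skirt centred near (314,190), the pointer line at (314,215) and the green mark at (313,143), with the fingers either side of the bar's line.

```bash
python3 - <<'E'
from h import *
import pickle
m=pickle.load(open("im1.pkl","rb"))["wrist"];I=m["color"].astype(int)
b=(I.max(2)<62).astype(np.uint8);b[:155]=0;b[232:]=0;b[:,:275]=0;b[:,352:]=0
c=max(cv2.findContours(b,0,2)[0],key=cv2.contourArea);print(cv2.boundingRect(c),cv2.minEnclosingCircle(c))
g=(I[:,:,1]>I[:,:,0]+40)&(I[:,:,1]>I[:,:,2]+25);g[:130]=0;g[156:]=0;g[:,:300]=0;g[:,330:]=0
v,u=np.nonzero(g);print("green",onplane(m,[[u.mean(),v.mean()]],45))
print("skirt",onplane(m,[[314,190]],50),"edges",onplane(m,[[286,190],[342,190]],52),"line",onplane(m,[[314,208],[314,224]],82), "corners",onplane(m,[[257,121],[261,248]],45))
E
```

```text
(288, 166, 55, 61) ((317.2546081542969, 194.78231811523438), 31.299089431762695)
green [[419.30550588 142.60905976  45.        ]]
skirt [[463.01520242 142.63134191  50.        ]] edges [[461.94510167 116.56745163  52.        ]
 [462.99572658 168.73839064  52.        ]] line [[470.23728178 142.66045659  82.        ]
 [484.80477708 142.34045174  82.        ]] corners [[399.03580787  92.70343813  45.        ]
 [523.91532315  87.68491013  45.        ]]
```

move_arm(targets="1 -0.3 -0.4 3 0 0 0;1 0 0 3.5 0 0 0;1 0 0 3.5 0 0 0;1 0 0 3 0 0 0;1 0 0 1.5 0 0 0")

```text
clock: 2.28
eef_pos: [460.1, 141.3, 58.3]
tool_rot: [-3.14, -0.004, 3.122]
force: [-0.2, -0.9, -0.3]
width: 85.2
gripper_force: 0.0
```

```bash
python3 - <<'E'
from h import *
delta([462,142,56],np.pi-0.015)
E
```

```text
pose [460.1 141.3  58.3] rot [-3.14  -0.004  3.122] force [-0.2 -0.9 -0.3] w 85.2 t 2.2833
shift cm [-0.19  0.07  0.22] turn deg [-0.1 -0.2 -0.3]
```

move_arm(targets="0.2 -0.1 0.05 0 0 0 0;-0.3 0 0 0 0 0 0;-0.5 0 0 0 0 0 0;-0.6 0 0 0 0 0 0;-0.7 0 0 0 0 0 0")

```text
clock: 2.7
eef_pos: [463.9, 142.7, 62.6]
tool_rot: [3.141, 0.003, 3.124]
force: [-0.2, 1.2, 0.8]
width: 25.4
gripper_force: 0.0
```

move_arm(targets="-1 0 0 0 0 0 0;-1 0 0 0 0 0 0;-1 0 0 0 0 0 0;-1 0 0 0 0 0 0;-1 0 0 0 0 0 0")

```text
clock: 3.12
eef_pos: [463.6, 143.2, 61.8]
tool_rot: [3.14, 0.002, 3.125]
force: [-0.9, 3.0, 5.8]
width: 12.8
gripper_force: 61.2
```

move_arm(targets="-1 0 0 0 0 0 0;-1 0 0 0 0 0 0;-1 0 0 0 0 0 0")

```text
clock: 3.37
eef_pos: [463.6, 143.2, 61.8]
tool_rot: [3.14, 0.002, 3.125]
force: [-0.4, 2.6, 6.0]
width: 12.8
gripper_force: 61.3
```

The grip is a bit high (grasp point at 80 mm), so I'll reseat it 5 mm lower.

move_arm(targets="-0.3 0 0 0 0 0 0;-0.3 0 0 0 0 0 0;-0.3 0 0 0.5 0 0 0;-0.6 0 0 0 0 0 0;-1 0 0 0 0 0 0")

```text
clock: 3.78
eef_pos: [462.3, 143.2, 55.8]
tool_rot: [3.141, -0.001, 3.125]
force: [-0.0, 3.0, -0.2]
width: 12.8
gripper_force: 62.0
```

move_arm(targets="-1 0 0 0 0 0 0;-1 0 0 0 0 0 0;-1 0 0 0 0 0 0;-1 0 0 0 0 0 0")

```text
clock: 4.12
eef_pos: [462.3, 143.1, 56.1]
tool_rot: [3.141, -0.001, 3.125]
force: [-2.5, 4.5, -1.3]
width: 12.7
gripper_force: 61.9
```

Now lift straight up.

move_arm(targets="-1 0 0 -0.2 0 0 0;-1 0 0 -0.2 0 0 0;-1 0 0 -0.3 0 0 0;-1 0 0 -0.3 0 0 0;-1 0 0 -0.2 0 0 0")

```text
clock: 4.53
eef_pos: [462.3, 143.1, 68.2]
tool_rot: [3.141, -0.001, 3.125]
force: [-1.4, 4.7, -3.8]
width: 12.6
gripper_force: 61.7
```

move_arm(targets="-1 0 0 -0.1 0 0 0;-1 0 0 -0.1 0 0 0;-1 0 0 0 0 0 0;-1 0 0 0 0 0 0;-1 0 0 0 0 0 0")

```text
clock: 4.95
eef_pos: [462.4, 143.1, 70.3]
tool_rot: [3.141, -0.001, 3.125]
force: [-2.4, 5.0, -0.5]
width: 12.8
gripper_force: 61.9
```

move_arm(targets="-1 0 0 -0.1 0 0 0;-1 0 0 0 0 0 0;-1 0 0 0 0 0 0")

```text
clock: 5.2
eef_pos: [462.4, 143.2, 71.1]
tool_rot: [3.141, -0.001, 3.125]
force: [-1.5, 4.4, -2.2]
width: 13.0
gripper_force: 61.7
```

```bash
python3 - <<'E'
from cell import *
import cv2
m=cams.get_image("scene")["color"];cv2.imwrite("pics/s2.png",cv2.resize(m[120:240,200:360],None,fx=4,fy=4)[:,:,::-1])
E
```

```text
(no output)
```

View pics/s2.png

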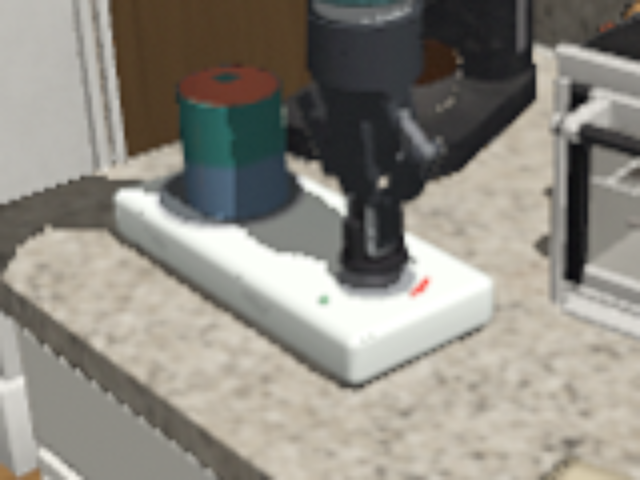

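The fingers hold the dial's bar and the skirt stands visibly above the box (~(375,270) in the crop), so the lift worked. Next I'll feel for the stop.

move_arm(targets="-1 0 0 -0.1 0 0 0;-1 0 0 0 0 0 0;-1 0 0 0 0 0 0")

```text
clock: 5.5
eef_pos: [462.4, 143.1, 71.9]
tool_rot: [3.141, -0.001, 3.125]
force: [-2.1, 5.2, -6.4]
width: 12.8
gripper_force: 61.2
```

move_arm(targets="-1 0 0.05 0.1 0 0 0;-1 0 0.05 0 0 0 0;-1 0 0 0 0 0 0")

```text
clock: 5.75
eef_pos: [462.4, 143.2, 71.0]
tool_rot: [-3.141, -0.001, 3.124]
force: [-2.7, 3.1, -4.2]
width: 12.7
gripper_force: 61.4
```

move_arm(targets="-1 0.1 0.1 0 0 0 0;-1 0 0 0 0 0 3;-1 0 0 0 0 0 5;-1 0 0 0 0 0 6;-1 0 0 0 0 0 6")

```text
clock: 6.17
eef_pos: [462.4, 144.0, 71.2]
tool_rot: [3.142, 0.001, 2.77]
force: [0.4, 1.9, -6.4]
width: 12.9
gripper_force: 61.2
```

move_arm(targets="-1 0 0 0 0 0 6;-1 0 0 0 0 0 6;-1 0 0 0 0 0 6;-1 0 0 0 0 0 6;-1 0 0 0 0 0 5")

```text
clock: 6.58
eef_pos: [463.0, 144.9, 71.3]
tool_rot: [3.14, 0.001, 2.264]
force: [1.8, 4.3, -7.6]
width: 12.8
gripper_force: 61.1
```

move_arm(targets="-1 0 0 0 0 0 0;-1 0 0 0 0 0 0")

```text
clock: 6.75
eef_pos: [462.9, 144.9, 71.4]
tool_rot: [3.14, 0.001, 2.271]
force: [3.3, 4.1, -7.5]
width: 12.8
gripper_force: 61.1
```

move_arm(targets="-1 0 0 0.2 0 0 0;-1 0 0 0.2 0 0 0;-1 0 0 0.2 0 0 0;-1 0 0 0.1 0 0 0;-1 0 0 0 0 0 0")

```text
clock: 7.17
eef_pos: [462.9, 144.9, 64.5]
tool_rot: [3.14, 0.0, 2.27]
force: [2.4, 4.3, -1.0]
width: 12.9
gripper_force: 62.0
```

move_arm(targets="-1 0 0 0.1 0 0 0;-1 0 0 0 0 0 0")

```text
clock: 7.33
eef_pos: [462.9, 144.9, 63.6]
tool_rot: [3.139, 0.0, 2.27]
force: [2.2, 5.0, 1.2]
width: 12.8
gripper_force: 62.4
```

move_arm(targets="-1 0 0 0.05 0 0 0;-1 0 0 0 0 0 0")

```text
clock: 7.5
eef_pos: [462.9, 144.9, 63.3]
tool_rot: [3.139, 0.0, 2.27]
force: [0.7, 4.7, 3.8]
width: 13.3
gripper_force: 62.8
```

move_arm(targets="-1 0 0 0.1 0 0 0;-1 0 0 0 0 0 0")

```text
clock: 7.67
eef_pos: [462.9, 145.0, 62.5]
tool_rot: [3.139, 0.0, 2.27]
force: [1.0, 5.4, 6.5]
width: 12.7
gripper_force: 63.2
```

It's on a crest. I'll probe every 3° with a raise, turn and press, and trim the sideways load as I go.

move_arm(targets="-1 0.1 0.1 -0.2 0 0 0;-1 0 0 0 0 0 3;-1 0 0 0.2 0 0 0;-1 0 0 0 0 0 0;-1 0 0 0 0 0 0")

```text
clock: 8.08
eef_pos: [463.0, 145.1, 62.2]
tool_rot: [3.14, 0.001, 2.217]
force: [1.6, 1.3, 6.1]
width: 13.1
gripper_force: 63.3
```

move_arm(targets="-1 0 0 -0.2 0 0 0;-1 0 0 0 0 0 3;-1 0 0 0.2 0 0 0;-1 0 0 0 0 0 0;-1 0 0 0 0 0 0")

```text
clock: 8.5
eef_pos: [463.1, 145.2, 62.2]
tool_rot: [3.14, 0.001, 2.165]
force: [1.7, 0.5, 5.6]
width: 12.4
gripper_force: 63.3
```

move_arm(targets="-1 0 0 0.1 0 0 0;-1 0 0 0 0 0 0;-1 0 0 0 0 0 0")

```text
clock: 8.75
eef_pos: [463.0, 145.2, 61.4]
tool_rot: [3.14, 0.001, 2.165]
force: [0.6, 0.5, 10.5]
width: 12.8
gripper_force: 63.7
```

move_arm(targets="-1 0 0 -0.3 0 0 0;-1 0 0 0 0 0 3;-1 0 0 0.2 0 0 0;-1 0 0 0.1 0 0 0;-1 0 0 0 0 0 0")

```text
clock: 9.17
eef_pos: [463.2, 145.3, 61.2]
tool_rot: [3.14, 0.001, 2.113]
force: [2.4, 0.3, 8.4]
width: 12.9
gripper_force: 63.5
```

move_arm(targets="-1 0 0 -0.3 0 0 0;-1 0 0 0 0 0 3;-1 0 0 0.2 0 0 0;-1 0 0 0.1 0 0 0;-1 0 0 0 0 0 0")

```text
clock: 9.58
eef_pos: [463.2, 145.3, 60.5]
tool_rot: [3.14, 0.001, 2.061]
force: [5.4, -0.8, -1.0]
width: 13.6
gripper_force: 62.2
```

The force vanished at ~61°: that's the notch. Pressing down gently.

move_arm(targets="-1 0 0 0.1 0 0 0;-1 0 0 0.1 0 0 0;-1 0 0 0.1 0 0 0;-1 0 0 0 0 0 0")

```text
clock: 9.92
eef_pos: [463.3, 145.3, 57.5]
tool_rot: [3.14, 0.001, 2.061]
force: [5.1, -0.5, -0.6]
width: 13.1
gripper_force: 62.2
```

move_arm(targets="-1 0 0 0.1 0 0 0;-1 0 0 0.1 0 0 0;-1 0 0 0 0 0 0")

```text
clock: 10.17
eef_pos: [463.2, 145.3, 55.6]
tool_rot: [3.14, 0.001, 2.061]
force: [5.1, -0.1, 1.0]
width: 12.9
gripper_force: 62.4
```

move_arm(targets="-1 0 0 0.1 0 0 0;-1 0 0 0 0 0 0")

```text
clock: 10.33
eef_pos: [463.2, 145.4, 54.9]
tool_rot: [3.14, 0.001, 2.061]
force: [5.3, 0.9, 3.1]
width: 12.7
gripper_force: 62.9
```

move_arm(targets="-1 0 0 0.05 0 0 0;-1 0 0 0 0 0 0")

```text
clock: 10.5
eef_pos: [463.2, 145.4, 54.6]
tool_rot: [3.14, 0.001, 2.061]
force: [5.2, -0.4, 6.3]
width: 13.0
gripper_force: 63.3
```

The floor is felt ~8 mm below the crest, so the dial is home. Release it and retreat upward.

move_arm(targets="-0.3 0 0 0 0 0 0;0 0 0 0 0 0 0;0.3 0 0 0 0 0 0;0.5 0 0 0 0 0 0;0.5 0 0 0 0 0 0")

```text
clock: 10.92
eef_pos: [461.0, 145.7, 53.9]
tool_rot: [-3.14, -0.001, 2.06]
force: [-0.3, -0.2, -0.1]
width: 64.1
gripper_force: 0.0
```

move_arm(targets="0.5 0 0 -1 0 0 0;0.5 0 0 -3 0 0 0;0.5 0 0 -4 0 0 0;0.5 0 0 -4 0 0 0;0.5 0 0 -2 0 0 0")

```text
clock: 11.33
eef_pos: [463.4, 145.8, 198.7]
tool_rot: [3.137, 0.001, 2.059]
force: [-0.0, 0.4, -0.2]
width: 64.3
gripper_force: 0.0
```

```bash
python3 - <<'E'
from cell import *
import cv2,numpy as np
print(read_state()["force"],read_state()["width"])
a=cams.get_image("scene")["color"][120:240,200:360];m=cams.get_image("wrist")["color"]
b=cv2.resize(m,(640,400))
cv2.imwrite("pics/end.png",np.vstack([cv2.resize(a[30:100,50:140],(257,200)).copy() if 0 else np.pad(cv2.resize(a[30:100,50:140],(257,200)),((0,0),(0,383),(0,0))),b])[:,:,::-1])
E
```

```text
[-0.00173557  0.41720617 -0.18394608] 64.26523404762297
```

View pics/end.png

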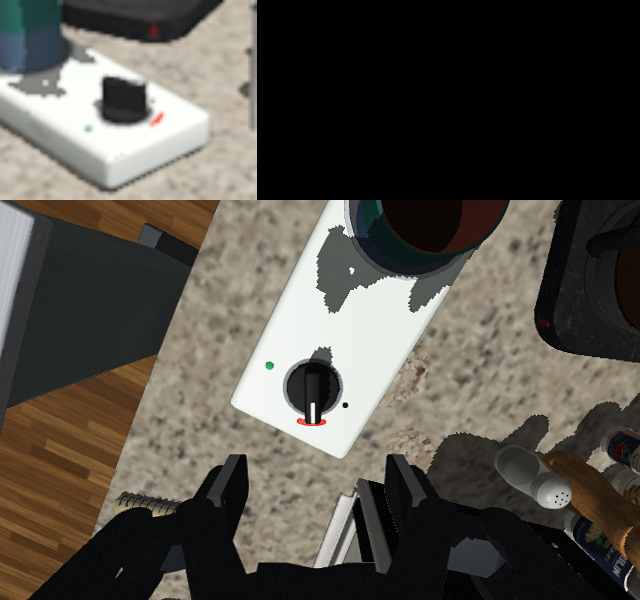

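The dial's pointer at (313,412) is on the red arc at (311,422), the skirt sits down on the box, and the gripper is clear. I'm handing in.

```bash
python3 -c "
from cell import order
print(order.finish_job())"
```

```text
the job is handed in; nothing more can be done
None
```

The job is handed in (no verdict came back): I pulled the dial up to its stop, turned it to about 61° on the red arc, found the notch, pressed the dial home to its floor and let go, with the blue mug still in place.

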